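# Set out the stain and mending place

## Robot

A 6-joint arm with a two-finger parallel gripper is mounted at the origin on a cart in front of the work surface, level with it; the furniture and walls round the work are solid. World frame = base frame: x ahead of the robot, y to its left, z up, the work surface at z = 0. Lengths are in mm, angles in rad, forces in N, time in s.
With the tool pointing down it reaches from about 275 to 1000 mm from the base axis. Payload 8.4 kg.
Tool frame: the origin (TCP) lies on the centre line of the jaws, within the pads' length; the fingertips stand r.tip_reach ahead of it and the grasp point (between the pads) lies 11 mm behind it (r.tip_reach is the distance from the TCP to the fingertips, in mm); z points along the fingers, y is the line along which they close (so a half turn about z gives the same grasp; the last joint's range is limited). The gripper opens to 85 mm and grips with 20 to 120 N. Pads are 22 mm wide; open, the fingers measure 114 mm over their backs; the gripper's body (76 mm by 85 mm) begins 54 mm behind the grasp point. The pads swing forward as they close: fully open they stand 13 mm farther back than shut.
Start: joints at [-1.135, 0.353, 1.633, -0, 1.155, -0.002], TCP at [264.966, -566.057, 239.281] pointing down, gripper open.
Joint ranges: [-2.63, 2.63], [-0.92, 2.1], [0.06, 2.66], [-1.3, 4.44], [0, 2.69], [-3.02, 3.02]. Speed limits (rad/s): [2.22, 2.22, 2.79, 3.14, 3.14, 3.14].

## Interface

Orientations are given as [roll, pitch, yaw] about the fixed x, y, z axes, in that order (R = Rz(yaw) Ry(pitch) Rx(roll)).
In Python, from rig import r gives the robot as it stands.
- The arm moves only by the tool carry_out, never from a script. Its argument "targets" is a list of rows, each an object with "dp": the shift along the tool's x, y, z in mm, a list of three; "yaw": the turn about the tool's z in degrees. A call has 1 to 12 rows; each row is the pose to reach, as a shift and turn from the pose commanded when the call began, along the tool's axes at that moment; what a row does not reach only later rows make up. A row lasts 1/8 s, in which the tool goes at most 62.5 mm and 10.7 degrees, less where a joint would pass 70% of its speed; a pose out of reach is approached as far as the arm can. A call with a gripper value outside its range is refused whole. "fingers" is the opening, from -1 (shut) to 1 (fully open), so that 0 is half open, set as the call begins (left out, the last holds). The fingers move at their own pace and stop on an object; "grip_force" is the grip in N (left out, the last holds). Time passes only in rows, so rows that repeat a pose let the fingers close. It gives the time, the measured TCP pose, the force, the opening and the grip force at its end, in the units of the state.
- r.sense(): the state, without advancing time (a new reading comes with each control period).
- r.grab_frame(name): name is "side" or "top"; returns the picture (384x512x3 uint8, red, green, blue); there is no depth.
- r.get_calibration(name): a dict with "fx", "fy", "cx", "cy" (pixels), "rvec" (rotation vector, rad) and "tvec" (3), from world to camera coordinates, as OpenCV has them. Camera axes: x right, y down, z forward; pixel columns grow to the right and rows downward; lengths in mm; the calibration is good to about 2 mm. A picture is of the moment at which its call begins. get_calibration takes no time and is no camera call.
- r.sign_off(): hands the job in; it is judged then, once.
The state is a dict: "clock": time; "qpos": joint angles; "qvel": joint speeds; "joint_efforts": joint torques, N m; "eef_pos": TCP position; "tcp_rot": TCP orientation; "contact_force": force on the tool from outside, world axes, zero at the start; "wrist_torque": the same for the moment, N m; "opening": opening from 0.0 (shut) to 1.0 (fully open); "grasp_force": force on a finger pad.
Only numpy, scipy, OpenCV 4.12 (cv2) and the standard library are available. Lean on these libraries where they do the work, as an engineer would, in place of code of your own. Each camera call takes 0.05 s, during which the arm holds its last target. There are 200 camera calls.

## Task

Set out the stain and mending place by the wash: stand the amber dropper bottle centred on the cork coaster nearer to the grey tin, and the white dosing cup, right way up, centred on the other coaster. Lay the roll of black tape flat on the worktop exactly halfway between the two coasters, and lay the green clothes peg lengthwise along the middle of the tin's lid. Leave the wooden peg where it lies.

Things in the scene. Friction and masses are not known exactly. Their poses are not given: they have to be found in the camera images.
- dropper_mid (a point): Centre of the loose amber dropper bottle with black cap and dropper: round, 33 mm diameter up to 70 mm high, then a 24 mm neck and a 12 mm dropper, 102 mm tall in all, 70 g. The point lies on its axis, 51 mm above its underside; z up (the object's own axes; yaw varies). It may be gripped round its body, 35 to 68 mm up.
- cup_mid (a point): Centre of the loose white dosing cup: round, open at the top, 66 mm across at its widest (10 to 50 mm up), foot 44 mm across, 50 mm tall, 35 g; walls up to about 10 mm thick. The point lies on its axis 25 mm above its underside; z up (the object's own axes; yaw varies). It can be gripped across its outside or by the rim.
- tape_mid (a point): Centre of the loose roll of black tape lying flat: 57 mm diameter, 19 mm high, 50 g, gripped across its outside (its hole cannot be entered). The point lies on its axis 9.5 mm above its underside; z up (the object's own axes; yaw varies).
- green_peg_mid (a point): Centre of the loose green clothes peg lying flat: 72 mm long along its y, 15 mm wide along its x, 12 mm high, 12 g, a rigid block. The point is 6 mm above its underside.
- wood_peg_mid (a point): Centre of a loose peg of plain wood, like the green one in shape and size. Not to be moved.
- tin: Grey pressed tin with a shut flat lid, fixed to the worktop: 70 mm along its x, 114 mm along its y (its length), top of the lid 37 mm above the worktop. Origin at the centre of its underside. It stands left or right of both coasters, from start to start; an acrylic card stand, 54 mm tall, stands on the other side.
- coaster_left: The left (larger y) of two like round cork coasters fixed on the worktop: 84 mm diameter, 5 mm thick. Origin at the centre of its underside. Its y axis lies along the row of the two coasters, the other coaster lying 250 mm away along -y.
- coaster_right: The right one of the two like cork coasters, 84 mm diameter, 5 mm thick. Origin at the centre of its underside.
- halfway (a point): The point on the worktop surface halfway between the centres of the two coasters, 125 mm from each (nothing is marked there).
There are look-alikes about, which are no part of the job. What is shaped like the coaster_right but purple is not meant. There is more than one size of the part that bears green_peg_mid; the job needs the smaller.

How it is judged (in metres and radians):
At the end, for the whole second after the job is handed in: Bottle upright on the coaster nearer the tin, cup upright on the other, each within 15 mm of its centre; tape flat on the worktop within 15 mm of halfway; green peg on the lid, within 12 mm across, 15 mm along and 0.2 rad of the tin's long centre line; all released, at rest (((world y of tin above 0 m and horizontal distance between dropper_mid and coaster_left below 0.015 m and height (world z) of dropper_mid between 0.051 and 0.062 m and angle between each of dropper_mid, cup_mid's own z axis and vertical below 0.12 rad and horizontal distance between cup_mid and coaster_right below 0.015 m and height (world z) of cup_mid between 0.025 and 0.036 m) or (world y of tin below 0 m and horizontal distance between dropper_mid and coaster_right below 0.015 m and height (world z) of dropper_mid between 0.051 and 0.062 m and angle between each of dropper_mid, cup_mid's own z axis and vertical below 0.12 rad and horizontal distance between cup_mid and coaster_left below 0.015 m and height (world z) of cup_mid between 0.025 and 0.036 m)) and horizontal distance between tape_mid and halfway below 0.015 m and height (world z) of tape_mid between 0.0045 and 0.0155 m and angle between tape_mid's own z axis and vertical below 0.12 rad and x of green_peg_mid in the frame of tin between -0.012 and 0.012 m and y of green_peg_mid in the frame of tin between -0.015 and 0.015 m and z of green_peg_mid in the frame of tin between 0.037 and 0.049 m and angle between the y axis of green_peg_mid and the y axis of tin, either way round below 0.2 rad and linear speed of each of dropper, cup, tape, green_peg below 0.02 m/s); the robot touches nothing.
It fails at once if the wooden peg is moved (by more than 15 mm) (distance of wood_peg_mid from where it was at the start of the episode above 0.015 m).
It also fails if it takes over 90 s, if anything falls off the work surface, if the arm or the gripper's body presses on something with over 40 N, if the wrist force passes 120 N, or if a joint passes its speed limit or range.

## Working session

There is one attempt and no reset: what is moved stays moved. The work goes in short steps, Python scripts to look and compute and a tool call to move; the robot and the scene stay as the last step left them, time stands still between calls to the robot, and variables do not carry over. Pictures are saved under pics/ and viewed, at most 14 in all, crops included, and the job is handed in when it is done.

Besides the shell and the picture viewer there is one more tool, called after ">>>" as a command line: name --argument value ..., lists and objects as JSON in quotes. carry_out: Moves the arm, as the interface text tells. Its arguments: {"type":"object","properties":{"targets":{"type":"array","items":{"type":"object","properties":{"dp":{"type":"array","items":{"type":"number"}},"yaw":{"type":"number"}}}},"fingers":{"type":"number"},"grip_force":{"type":"number"}},"required":["targets"]}

```bash
ls; mkdir -p pics
python3 - <<'E'
from rig import r
import cv2
print(r.sense(), r.tip_reach)
for n in("top","side"):
    im=r.grab_frame(n); cv2.imwrite(f"pics/{n}0.png",cv2.resize(im[:,:,::-1],(800,600),interpolation=cv2.INTER_CUBIC)); print(n,r.get_calibration(n))
E
```

```text
pics
{'clock': 0.0, 'qpos': array([-1.13539638e+00,  3.53666650e-01,  1.63416324e+00, -2.35665752e-05,
        1.15520960e+00, -2.43054712e-03]), 'qvel': array([ 0.00107805,  0.00049476,  0.00034877, -0.00104937,  0.00023414,
        0.00190372]), 'joint_efforts': array([ 1.29313339e-03, -6.05251694e+01, -3.42064869e+01,  5.23353879e-05,
        9.59328900e-03,  5.79779766e-06]), 'eef_pos': array([ 264.75574863, -565.6160936 ,  238.53767533]), 'tcp_rot': array([-3.14014577e+00,  1.80301288e-05,  4.37840032e-01]), 'contact_force': array([-0.17947987,  0.25416794, -0.14030813]), 'wrist_torque': array([ 0.01623317, -0.05593501,  0.0050613 ]), 'grasp_force': 0.0, 'opening': 0.993790467196188} 8.0
top {'fx': 402.1107751015957, 'fy': 402.1107751015957, 'cx': 256.03319575387815, 'cy': 191.62480863565617, 'rvec': array([ 2.15184124, -2.16231633,  0.15223877]), 'tvec': array([  -9.64617056,  544.04135159, 1224.81843409])}
side {'fx': 446.5653440614871, 'fy': 446.5653440614871, 'cx': 257.60412448760127, 'cy': 184.82588199651002, 'rvec': array([ 1.27175045, -2.36155823,  0.87909249]), 'tvec': array([ 318.70971247,  405.47700441, 1091.81914464])}
```

View pics/top0.png

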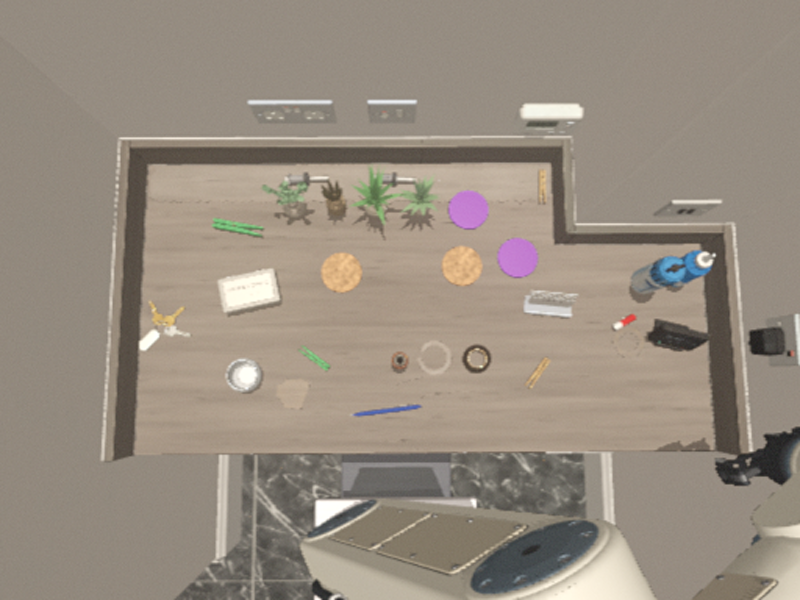

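View pics/side0.png

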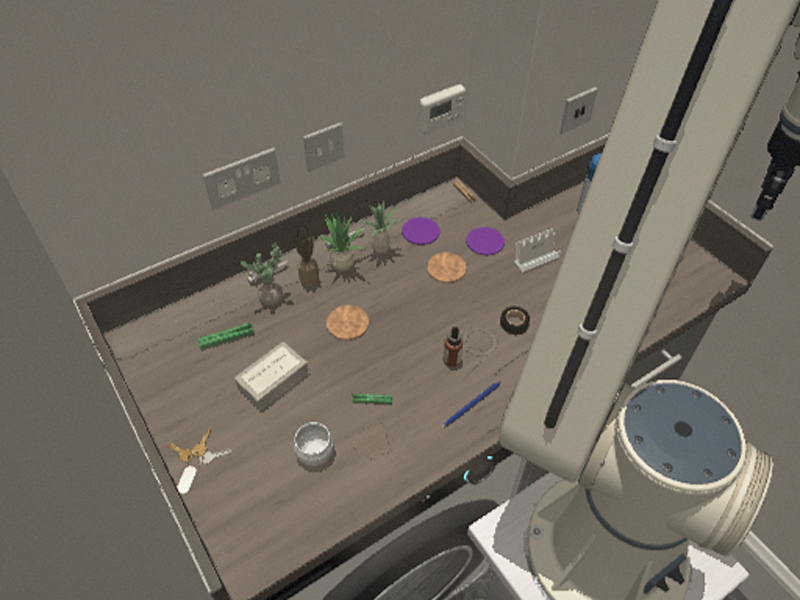

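The tin is at top (248,290), left of both cork coasters at (341,272) and (462,266). There are two green pegs, at (316,358) and (238,228). The first is clearly shorter, so it should be the one meant. The purple discs at (468,210) and (518,257) are decoys. I'll confirm in an enlarged crop.

```bash
cat > h.py <<'E'
import numpy as np, cv2
from rig import r
def w(n,u,v,z):
    "pixel -> world xy on plane z"
    c=r.get_calibration(n); R=cv2.Rodrigues(c["rvec"])[0]; t=c["tvec"]
    d=R.T@np.array([(u-c["cx"])/c["fx"],(v-c["cy"])/c["fy"],1]); o=-R.T@t
    return (o+d*(z-o[2])/d[2])[:2]
def crop(n,x0,y0,wd,ht,s,f):
    im=r.grab_frame(n)[y0:y0+ht,x0:x0+wd,::-1]
    cv2.imwrite(f,cv2.resize(im,None,fx=s,fy=s,interpolation=cv2.INTER_CUBIC))
E
python3 - <<'E'
from h import *
crop("top",130,135,190,125,4.2,"pics/c1.png")
crop("side",115,185,225,125,3.5,"pics/c2.png")
E
```

```text
(no output)
```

View pics/c1.png

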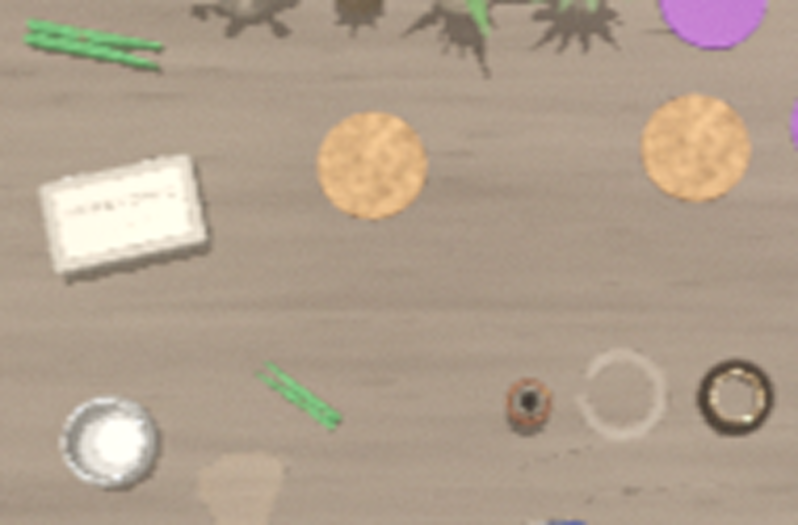

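View pics/c2.png

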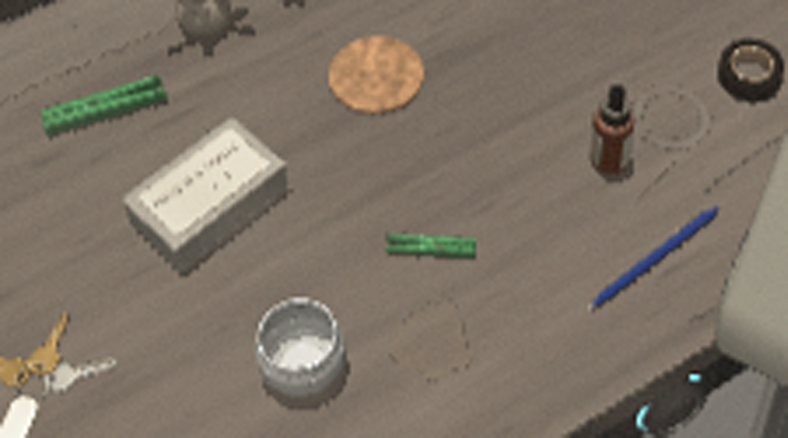

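The crops confirm it. The small green peg runs (265,368)–(338,425) in c1, about 90 px; the other is about 135 px and is the large decoy. Also visible: bottle ring (529,402), cup rim (110,440), tape (735,397), coasters (372,165) and (696,147), tin lid corners (38,187), (190,155), (208,237), (58,272).

Run:
```python
from h import *
P=lambda a,b,z:w("top",130+(a+.5)/4.2-.5,135+(b+.5)/4.2-.5,z)
S=lambda a,b,z:w("side",115+(a+.5)/3.5-.5,185+(b+.5)/3.5-.5,z)
CL,CR=P(372,165,5),P(696,147,5)
print("CL",CL,S(376,74,5),"CR",CR,np.linalg.norm(CL-CR),"half",(CL+CR)/2)
print("bottle",P(529,402,70),P(529,400,102),S(616,90,102))
print("cup",P(110,440,50),S(299,333,50)); print("tape",P(735,397,19),S(751,65,19))
a,b=P(264,368,8),P(338,424,8); print("peg",(a+b)/2,np.linalg.norm(a-b),np.arctan2(*(b-a)[::-1]))
print(S(387,244,8),S(476,247,8))
t=np.array([P(*p,37) for p in[(38,187),(190,155),(208,237),(58,272)]]); print("tin",t,t.mean(0))
s=np.array([S(*p,37) for p in[(125,200),(232,119),(287,163),(175,250)]]); print(s,s.mean(0))
for t in (t,s):
    d=t[0]+t[3]-t[1]-t[2]; print(np.linalg.norm(d)/2,np.arctan2(d[1],d[0]))
# wood peg in 800 px
print("wood",w("top",538*.64,373*.64,8))
from scipy.spatial.transform import Rotation
print(r.sense()["tcp_rot"],r.sense()["eef_pos"])
```

```text
CL [606.37702582 109.34590941] [603.50383605 112.39898192] CR [ 619.48994814 -140.28968982] 249.97976145024722 half [612.93348698 -15.47189021]
bottle [421.87168936  -9.94977671] [422.10433907  -9.71766247] [418.33263376  -4.27413363]
cup [396.69765339 293.93141816] [394.91806486 299.60614802]
tape [ 426.65704558 -164.49257186] [ 423.68378576 -161.39811621]
peg [429.53691142 161.3454929 ] 70.34958396390276 -2.2162084729567506
[448.07598061 194.17076156] [406.58295663 135.94224071]
tin [[584.96133324 355.86167197]
 [608.8092372  242.9871323 ]
 [546.7167353  228.28885936]
 [520.97460814 338.94439002]] [565.36547847 291.52051341]
[[581.20740048 355.74949009]
 [605.88670242 247.87265837]
 [542.06728936 230.89498783]
 [517.6641501  342.85624531]] [561.70638559 294.3433454 ]
114.48238240953312 1.789110048525381
112.62534294441676 1.7904600162302484
wood [ 396.26327942 -290.9599212 ]
[-3.14073100e+00  3.80476313e-05  4.37833353e-01] [ 264.83744747 -565.800319    238.84250103]
```

>>> carry_out --targets '[{"dp": [316,-297,89],"yaw": 25.1},{"dp": [316,-297,89],"yaw": 25.1},{"dp": [316,-297,89],"yaw": 25.1},{"dp": [316,-297,89],"yaw": 25.1},{"dp": [316,-297,89],"yaw": 25.1},{"dp": [316,-297,89],"yaw": 25.1},{"dp": [316,-297,89],"yaw": 25.1},{"dp": [316,-297,89],"yaw": 25.1},{"dp": [316,-297,89],"yaw": 25.1},{"dp": [316,-297,89],"yaw": 25.1},{"dp": [316,-297,89],"yaw": 25.1},{"dp": [316,-297,89],"yaw": 25.1}]' --fingers 1 --grip_force 25

```text
clock: 1.7
eef_pos: [425.1, -163.9, 150.4]
tcp_rot: [3.141, -0.0, -0.002]
contact_force: [0.5, 0.0, 0.4]
opening: 0.996
grasp_force: 0.0
```

>>> carry_out --targets '[{"dp": [0,-1,60],"yaw": 0},{"dp": [0,-1,110],"yaw": 0},{"dp": [0,-1,130],"yaw": 0},{"dp": [0,-1,140],"yaw": 0},{"dp": [0,-1,140],"yaw": 0},{"dp": [0,-1,140],"yaw": 0}]'

```text
clock: 2.45
eef_pos: [425.9, -162.5, 11.1]
tcp_rot: [3.141, -0.001, -0.0]
contact_force: [-0.1, 0.4, 0.3]
opening: 0.999
grasp_force: 0.0
```

>>> carry_out --targets '[{"dp": [0,0,0],"yaw": 0},{"dp": [0,0,0],"yaw": 0},{"dp": [0,0,0],"yaw": 0},{"dp": [0,0,0],"yaw": 0},{"dp": [0,0,0],"yaw": 0},{"dp": [0,0,0],"yaw": 0}]' --fingers -1

```text
clock: 3.2
eef_pos: [425.8, -162.3, 11.2]
tcp_rot: [3.141, -0.001, -0.0]
contact_force: [-2.9, 0.0, 9.5]
opening: 0.639
grasp_force: 24.5
```

>>> carry_out --targets '[{"dp": [0,0,-30],"yaw": 0},{"dp": [0,0,-80],"yaw": 0},{"dp": [40,-32,-80],"yaw": 0},{"dp": [80,-64,-80],"yaw": 0},{"dp": [120,-96,-80],"yaw": 0},{"dp": [160,-128,-80],"yaw": 0},{"dp": [186,-149,-80],"yaw": 0},{"dp": [186,-149,-50],"yaw": 0},{"dp": [186,-149,-20],"yaw": 0},{"dp": [186,-149,-8],"yaw": 0},{"dp": [186,-149,-1],"yaw": 0},{"dp": [186,-149,-1],"yaw": 0}]'

```text
clock: 4.7
eef_pos: [611.8, -13.2, 11.9]
tcp_rot: [3.142, -0.001, -0.0]
contact_force: [0.6, 0.3, -0.7]
opening: 0.636
grasp_force: 28.3
```

>>> carry_out --targets '[{"dp": [0,0,0],"yaw": 0},{"dp": [0,0,0],"yaw": 0},{"dp": [0,0,0],"yaw": 0},{"dp": [0,0,0],"yaw": 0},{"dp": [0,0,-30],"yaw": 0},{"dp": [0,0,-80],"yaw": 0},{"dp": [0,0,-140],"yaw": 0}]' --fingers 1

```text
clock: 5.58
eef_pos: [610.4, -13.1, 151.8]
tcp_rot: [-3.142, 0.002, -0.0]
contact_force: [0.7, -0.6, -0.6]
opening: 1.004
grasp_force: 0.0
```

>>> carry_out --targets '[{"dp": [-60,-3,0],"yaw": 0},{"dp": [-120,-6,0],"yaw": 0},{"dp": [-180,-7,0],"yaw": 0},{"dp": [-192,-7,0],"yaw": 0},{"dp": [-192,-7,0],"yaw": 0}]'

```text
clock: 6.2
eef_pos: [419.5, -6.1, 151.7]
tcp_rot: [3.142, -0.001, -0.0]
contact_force: [0.7, -0.3, 1.0]
opening: 1.0
grasp_force: 0.0
```

Run:
```python
from h import *
print(r.sense()["eef_pos"],r.sense()["opening"])
a=r.grab_frame("top")[:,:,::-1][125:285,100:370]; b=r.grab_frame("side")[:,:,::-1][130:290,180:450]
cv2.imwrite("pics/d1.png",cv2.resize(np.vstack([a,b]),None,fx=1.85,fy=1.85,interpolation=cv2.INTER_CUBIC))
```

```text
[419.54241085  -6.10110333 151.74629878] 0.9999330695019567
```

View pics/d1.png

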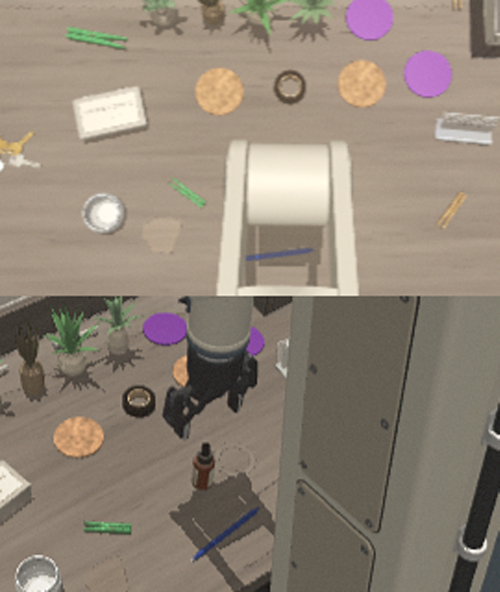

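The tape sits at (290,87), midway between the coasters at (219,91) and (361,83). The jaws stand above the bottle, so next I descend and grip.

>>> carry_out --targets '[{"dp": [0,0,40],"yaw": 0},{"dp": [0,0,80],"yaw": 0},{"dp": [0,0,100],"yaw": 0},{"dp": [0,0,110],"yaw": 0},{"dp": [0,0,110],"yaw": 0}]'

```text
clock: 6.92
eef_pos: [419.9, -6.1, 40.8]
tcp_rot: [-3.142, 0.001, -0.0]
contact_force: [0.6, -0.1, 0.5]
opening: 1.001
grasp_force: 0.0
```

>>> carry_out --targets '[{"dp": [0,0,0],"yaw": 0},{"dp": [0,0,0],"yaw": 0},{"dp": [0,0,0],"yaw": 0},{"dp": [0,0,0],"yaw": 0},{"dp": [0,0,0],"yaw": 0},{"dp": [0,0,0],"yaw": 0},{"dp": [0,0,0],"yaw": 0}]' --fingers -1

```text
clock: 7.8
eef_pos: [419.9, -6.1, 41.8]
tcp_rot: [3.142, -0.001, -0.0]
contact_force: [-0.6, -1.0, 7.2]
opening: 0.372
grasp_force: 24.5
```

>>> carry_out --targets '[{"dp": [0,0,-20],"yaw": 0},{"dp": [0,0,-55],"yaw": 0},{"dp": [30,-19,-60],"yaw": 0},{"dp": [65,-41,-60],"yaw": 0},{"dp": [100,-63,-60],"yaw": 0},{"dp": [135,-85,-60],"yaw": 0},{"dp": [165,-105,-60],"yaw": 0},{"dp": [185,-117,-60],"yaw": 0},{"dp": [185,-117,-40],"yaw": 0},{"dp": [185,-117,-20],"yaw": 0},{"dp": [185,-117,-10],"yaw": 0},{"dp": [185,-117,-7],"yaw": 0}]'

```text
clock: 9.3
eef_pos: [603.1, 110.3, 47.0]
tcp_rot: [3.141, 0.002, -0.001]
contact_force: [0.1, -2.2, 2.4]
opening: 0.367
grasp_force: 25.4
```

>>> carry_out --targets '[{"dp": [0,0,1],"yaw": 0},{"dp": [0,0,1],"yaw": 0},{"dp": [0,0,1],"yaw": 0}]'

```text
clock: 9.68
eef_pos: [604.7, 110.9, 47.8]
tcp_rot: [-3.141, -0.001, -0.0]
contact_force: [-0.2, 0.2, -0.3]
opening: 0.374
grasp_force: 25.1
```

Run:
```python
from h import *
crop("side",170,130,200,150,4,"pics/d2.png")
```

```text
(no output)
```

View pics/d2.png

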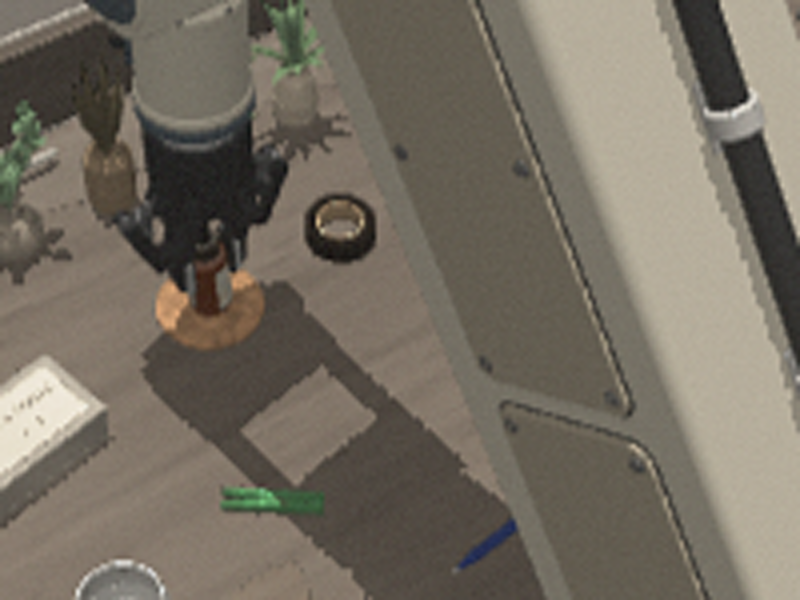

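Bottle foot at about (212,310) on the coaster centred (210,308): good. Release and go to the cup.

>>> carry_out --targets '[{"dp": [0,0,0],"yaw": 0},{"dp": [0,0,0],"yaw": 0},{"dp": [0,0,0],"yaw": 0},{"dp": [0,0,0],"yaw": 0},{"dp": [0,0,0],"yaw": 0},{"dp": [0,0,-25],"yaw": 0},{"dp": [0,0,-70],"yaw": 0},{"dp": [0,0,-120],"yaw": 0},{"dp": [0,0,-120],"yaw": 0}]' --fingers 1

```text
clock: 10.85
eef_pos: [607.0, 111.3, 171.6]
tcp_rot: [-3.14, -0.007, -0.0]
contact_force: [0.0, 0.3, 0.4]
opening: 1.001
grasp_force: 0.0
```

>>> carry_out --targets '[{"dp": [-40,-36,0],"yaw": 0},{"dp": [-80,-72,0],"yaw": 0},{"dp": [-120,-107,0],"yaw": 0},{"dp": [-160,-142,20],"yaw": 0},{"dp": [-195,-173,40],"yaw": 0},{"dp": [-209,-186,60],"yaw": 0},{"dp": [-209,-186,80],"yaw": 0},{"dp": [-209,-186,80],"yaw": 0}]'

```text
clock: 11.85
eef_pos: [393.9, 296.2, 85.6]
tcp_rot: [3.139, 0.003, 0.0]
contact_force: [0.3, -1.1, 0.9]
opening: 0.998
grasp_force: 0.0
```

Run:
```python
from h import *
print(r.sense()["eef_pos"],r.sense()["qpos"])
crop("side",100,150,220,160,3.6,"pics/d3.png")
```

```text
[393.87963589 296.15451938  85.58876494] [ 6.41669290e-01  3.66329150e-01  2.03405306e+00 -6.40542008e-06
  7.45043858e-01  2.21206132e+00]
```

View pics/d3.png

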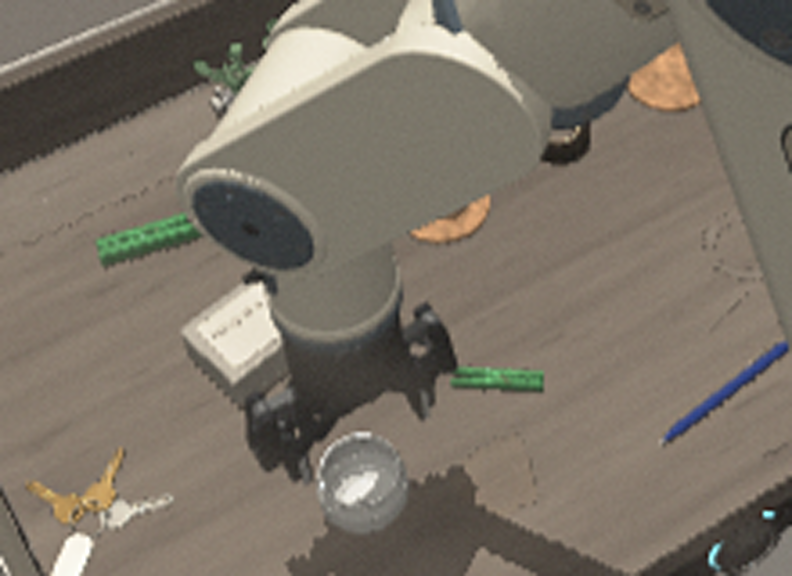

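>>> carry_out --targets '[{"dp": [0,0,0],"yaw": 0},{"dp": [0,0,25],"yaw": 0},{"dp": [0,0,50],"yaw": 0},{"dp": [0,0,68],"yaw": 0},{"dp": [0,0,68],"yaw": 0},{"dp": [0,0,68],"yaw": 0}]'

```text
clock: 12.65
eef_pos: [396.1, 297.2, 20.2]
tcp_rot: [-3.141, -0.001, -0.001]
contact_force: [-0.3, -1.3, 0.5]
opening: 1.0
grasp_force: 0.0
```

>>> carry_out --targets '[{"dp": [0,0,0],"yaw": 0},{"dp": [0,0,0],"yaw": 0},{"dp": [0,0,0],"yaw": 0},{"dp": [0,0,0],"yaw": 0},{"dp": [0,0,0],"yaw": 0},{"dp": [0,0,0],"yaw": 0}]' --fingers -1

```text
clock: 13.4
eef_pos: [396.1, 297.3, 20.5]
tcp_rot: [-3.141, -0.001, -0.0]
contact_force: [-0.5, -1.4, 9.2]
opening: 0.752
grasp_force: 25.5
```

>>> carry_out --targets '[{"dp": [0,0,-20],"yaw": 0},{"dp": [0,0,-60],"yaw": 0},{"dp": [0,0,-105],"yaw": 0},{"dp": [0,0,-140],"yaw": 0},{"dp": [20,40,-140],"yaw": 0},{"dp": [45,85,-140],"yaw": 0},{"dp": [70,135,-140],"yaw": 0},{"dp": [95,185,-140],"yaw": 0},{"dp": [120,235,-140],"yaw": 0},{"dp": [145,285,-140],"yaw": 0},{"dp": [170,335,-140],"yaw": 0},{"dp": [195,380,-140],"yaw": 0}]'

```text
clock: 14.9
eef_pos: [590.9, -85.1, 159.9]
tcp_rot: [3.142, -0.001, -0.001]
contact_force: [0.1, 0.9, -0.6]
opening: 0.756
grasp_force: 28.6
```

>>> carry_out --targets '[{"dp": [17,36,0],"yaw": 0},{"dp": [27,56,0],"yaw": 0},{"dp": [27,56,0],"yaw": 0},{"dp": [27,56,40],"yaw": 0},{"dp": [27,56,80],"yaw": 0},{"dp": [27,56,110],"yaw": 0},{"dp": [27,56,127],"yaw": 0},{"dp": [27,56,134],"yaw": 0},{"dp": [27,56,134],"yaw": 0},{"dp": [27,56,134],"yaw": 0}]'

```text
clock: 16.15
eef_pos: [618.0, -139.0, 26.3]
tcp_rot: [3.141, -0.002, -0.0]
contact_force: [0.8, 0.6, -0.2]
opening: 0.752
grasp_force: 29.2
```

Run:
```python
from h import *
print(r.sense()["eef_pos"],r.sense()["qpos"])
a=r.grab_frame("side")[:,:,::-1][100:260,170:370]
b=r.grab_frame("top")[:,:,::-1][100:260,190:390]
cv2.imwrite("pics/d4.png",cv2.resize(np.hstack([a,b]),None,fx=2,fy=2,interpolation=cv2.INTER_CUBIC))
```

```text
[ 617.98156355 -139.03656592   26.2863402 ] [-2.23683267e-01  6.20462825e-01  1.74993412e+00  4.09651685e-05
  7.69544782e-01  1.34714760e+00]
```

View pics/d4.png

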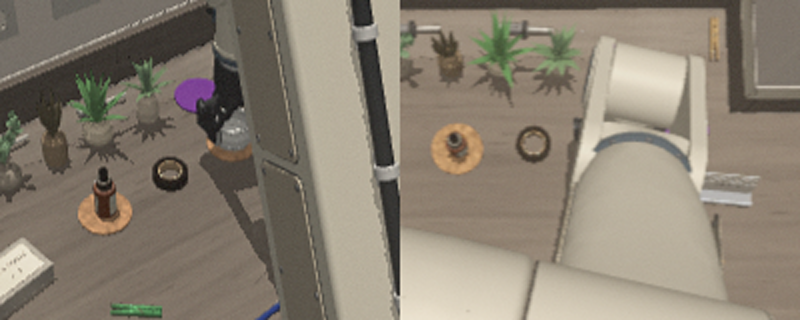

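Bottle and tape look right; the cup is upright over its coaster. Release and go to the green peg.

>>> carry_out --targets '[{"dp": [0,0,0],"yaw": 0},{"dp": [0,0,0],"yaw": 0},{"dp": [0,0,0],"yaw": 0},{"dp": [0,0,0],"yaw": 0},{"dp": [0,0,0],"yaw": 0},{"dp": [0,0,-25],"yaw": 0},{"dp": [0,0,-75],"yaw": 0},{"dp": [0,0,-134],"yaw": 0},{"dp": [0,0,-134],"yaw": 0}]' --fingers 1

```text
clock: 17.38
eef_pos: [620.4, -139.9, 164.6]
tcp_rot: [3.14, -0.009, -0.0]
contact_force: [0.2, 0.4, 0.7]
opening: 1.0
grasp_force: 0.0
```

>>> carry_out --targets '[{"dp": [-30,-48,0],"yaw": -9},{"dp": [-60,-96,0],"yaw": -18},{"dp": [-90,-144,0],"yaw": -27},{"dp": [-120,-192,0],"yaw": -36},{"dp": [-150,-240,0],"yaw": -45},{"dp": [-180,-287,30],"yaw": -53.9},{"dp": [-189.5,-302,60],"yaw": -53.9},{"dp": [-189.5,-302,90],"yaw": -53.9},{"dp": [-189.5,-302,90],"yaw": -53.9},{"dp": [-189.5,-302,90],"yaw": -53.9}]'

```text
clock: 18.62
eef_pos: [428.1, 162.8, 69.7]
tcp_rot: [-3.142, -0.0, 0.94]
contact_force: [-0.9, -0.1, -0.0]
opening: 1.001
grasp_force: 0.0
```

Run:
```python
from h import *
print(r.sense()["eef_pos"],r.sense()["tcp_rot"])
a=r.grab_frame("side")[:,:,::-1][120:280,130:330]
b=r.grab_frame("top")[:,:,::-1][120:280,130:330]
cv2.imwrite("pics/d5.png",cv2.resize(np.hstack([a,b]),None,fx=2,fy=2,interpolation=cv2.INTER_CUBIC))
```

```text
[428.14662445 162.80982125  69.68577278] [-3.14159101e+00 -6.47046728e-06  9.40100980e-01]
```

View pics/d5.png

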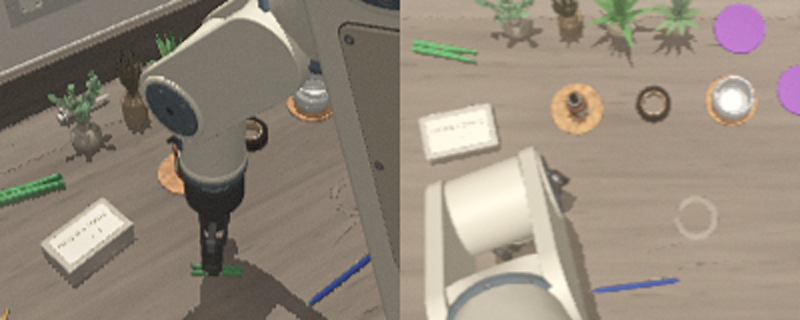

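The cup stands on the right coaster, and the gripper is lined up over the small green peg.

>>> carry_out --targets '[{"dp": [0,0,30],"yaw": 0},{"dp": [0,0,50],"yaw": 0},{"dp": [0,0,59],"yaw": 0},{"dp": [0,0,59],"yaw": 0},{"dp": [0,0,59],"yaw": 0}]'

```text
clock: 19.35
eef_pos: [428.5, 163.1, 11.1]
tcp_rot: [3.141, -0.001, 0.94]
contact_force: [-0.5, -0.5, 0.3]
opening: 1.003
grasp_force: 0.0
```

>>> carry_out --targets '[{"dp": [0,0,0],"yaw": 0},{"dp": [0,0,0],"yaw": 0},{"dp": [0,0,0],"yaw": 0},{"dp": [0,0,0],"yaw": 0},{"dp": [0,0,0],"yaw": 0},{"dp": [0,0,0],"yaw": 0},{"dp": [0,0,0],"yaw": 0},{"dp": [0,0,0],"yaw": 0},{"dp": [0,0,0],"yaw": 0}]' --fingers -1

```text
clock: 20.48
eef_pos: [427.9, 162.9, 10.4]
tcp_rot: [3.142, -0.0, 0.94]
contact_force: [-1.8, 0.0, 5.2]
opening: 0.162
grasp_force: 27.3
```

>>> carry_out --targets '[{"dp": [0,0,-40],"yaw": 0},{"dp": [0,0,-90],"yaw": 0},{"dp": [40,7,-90],"yaw": -10},{"dp": [80,14,-90],"yaw": -20},{"dp": [120,21,-90],"yaw": -30},{"dp": [160,28,-90],"yaw": -40},{"dp": [185,32.5,-90],"yaw": -48.7},{"dp": [185,32.5,-75],"yaw": -48.7},{"dp": [185,32.5,-60],"yaw": -48.7},{"dp": [185,32.5,-48],"yaw": -48.7},{"dp": [185,32.5,-48],"yaw": -48.7},{"dp": [185,32.5,-48],"yaw": -48.7}]'

```text
clock: 21.98
eef_pos: [563.2, 293.0, 58.5]
tcp_rot: [3.141, -0.0, 1.79]
contact_force: [-0.0, -0.5, 0.3]
opening: 0.167
grasp_force: 26.6
```

Run:
```python
from h import *
print(r.sense()["eef_pos"],r.sense()["tcp_rot"])
crop("side",120,150,160,120,5,"pics/d6.png")
```

```text
[563.15668186 293.02092223  58.47563128] [ 3.14146595e+00 -3.47840909e-05  1.78980431e+00]
```

View pics/d6.png

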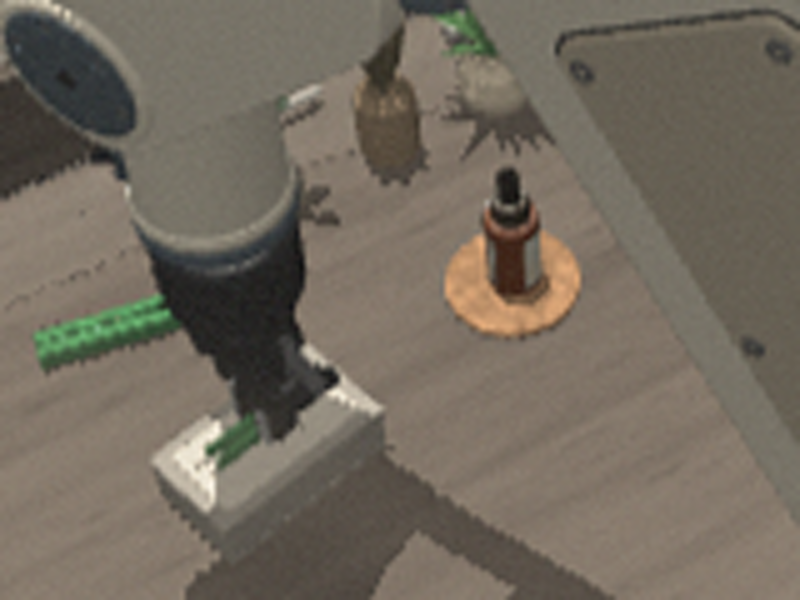

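>>> carry_out --targets '[{"dp": [0,0,5],"yaw": 0},{"dp": [0,0,10],"yaw": 0},{"dp": [0,0,10],"yaw": 0}]'

```text
clock: 22.4
eef_pos: [562.8, 293.0, 47.8]
tcp_rot: [-3.141, 0.0, 1.79]
contact_force: [0.7, -0.2, -0.7]
opening: 0.162
grasp_force: 26.6
```

>>> carry_out --targets '[{"dp": [0,0,0],"yaw": 0},{"dp": [0,0,0],"yaw": 0},{"dp": [0,0,0],"yaw": 0},{"dp": [0,0,0],"yaw": 0},{"dp": [0,0,-20],"yaw": 0},{"dp": [0,0,-70],"yaw": 0},{"dp": [0,0,-130],"yaw": 0},{"dp": [-50,0,-130],"yaw": 0},{"dp": [-100,50,-130],"yaw": 0},{"dp": [-120,-100,-130],"yaw": 0},{"dp": [-120,-150,-130],"yaw": 0},{"dp": [-120,-150,-130],"yaw": 0}]' --fingers 0.5

```text
clock: 23.9
eef_pos: [449.5, 145.4, 179.1]
tcp_rot: [3.141, -0.0, 1.79]
contact_force: [0.2, -0.1, 1.1]
opening: 0.749
grasp_force: 0.0
```

Run:
```python
from h import *
print(r.sense()["eef_pos"],r.sense()["opening"])
crop("top",125,120,200,150,4,"pics/d7.png")
```

```text
[449.5000391  145.39329918 179.14106074] 0.7491056852012776
```

View pics/d7.png

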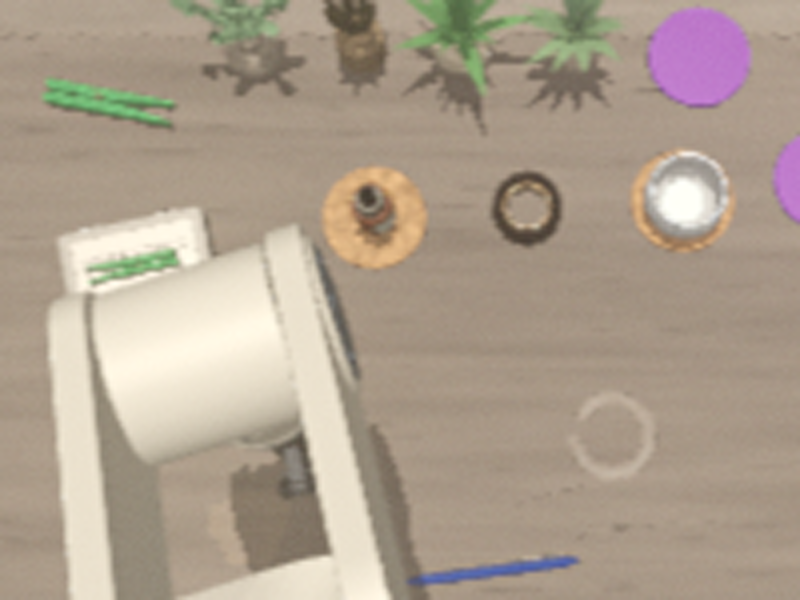

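All four things are in place: bottle on the left coaster, tape (527,208), cup (686,192) and peg (134,267) on the lid. I'll check the numbers, then hand in.

Run:
```python
from h import *
P=lambda a,b,z:w("top",125+(a+.5)/4-.5,120+(b+.5)/4-.5,z)
print("cup",P(686,192,55),"CR",P(684,201,5),"tape",P(527,208,19),"CL",P(375,217,5),"bottle",P(370,196,107),"peg",P(134,267,47),"tin top ref [565.4 291.5]")
```

```text
cup [ 616.36061307 -137.43076339] CR [ 618.64378949 -141.21995163] tape [610.80369702 -13.88718219] CL [606.47224511 108.75105511] bottle [604.14600636 103.85223971] peg [560.29408233 291.9442054 ] tin top ref [565.4 291.5]
```

```bash
python3 -c "
from rig import r
print(r.sign_off())"
```

```text
the job is handed in; nothing more can be done
None
```

I handed the job in at about 24 s of the 90 s, with no verdict shown: by the last top-camera picture the bottle, cup, tape and green peg are each about 5 mm or less from their targets, and I never went near the wooden peg.

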